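Close the heavy cover of the sander's steel case

TASK

The palm sander is back in its blue steel case: now close the case. Bring the heavy cover over from upright, bear its weight at the yellow lip with an open hand (do not clamp it) all the way down so that it never drops or slams, then press it down with a light push until both front catches have snapped and it is fully shut, and let go; leave the sander in its bay and everything else on the bench where it is.

Things in the scene. Friction and masses are not known exactly. Their poses are not given: they have to be found in the camera images.
- case: lower half of the blue steel case with foam inside, 200 mm deep (its x) x 300 mm wide (its y) x 85 mm high, stays put on the bench. Origin under its centre, on the bench. Its x axis points from the front (catches, carrying handle) to the hinge side, y along its width, z up
- cover (a joint): hinge angle of the heavy cover, rad: 0 fully shut, grows as it opens, 1.57 with its top sheet upright, stop at 1.75; 1.16 to 1.47 at the start. The stiff hinge alone holds it from about 1.05 to 1.5; tilted farther forward it falls of itself, pulling harder the lower it is (4 to 8 N bear it at the lip). Coming down it first lies on the two catches at about 0.045, its front edge some 9 mm too high
- hinge_mid (a point): middle of the cover's hinge line, which runs along the case's y at the case's x = +100 mm, z = 85 mm. The cover is a tray of sheet steel, open below when shut, 208 x 308 mm and 45 mm deep, 1.5 to 2 kg. Cover's frame: origin here; at angle 0 its axes are the case's
- lip_edge (a point): middle of the free edge of the cover's yellow lift lip, at half its thickness: x = -238 mm, z = 41 mm in the cover's frame. The lip is a tongue 110 mm wide (along the case's y) and 8 mm thick that continues the cover's top sheet 34 mm beyond its front wall. With the cover shut the front below the lip is clear for 70 mm. Painted sheet: a knock or squeeze over 35 N mars it
- press_spot (a point): point on top of the cover, mid-width, 24 mm behind its front wall: x = -180 mm, z = 45 mm in the cover's frame; 130 mm up when shut. With the cover lying on the catches, it takes 9 to 14 N here to start it past them, then less, then, squeezing a springy rubber seal over the last 3 mm of the 8 mm of travel, 10 to 18 N until they snap over its bars. Over 25 N here is too rough
- catch_left (a joint): left sprung steel catch on the case's front (at the case's y = +112 mm): how far its nose is pushed outwards, m. 0 when free and again when it has snapped over the cover's bar, 0.001 to 0.002 while the bar passes it and it is not yet snapped
- catch_right (a joint): the same for the right catch (y = -112 mm)
- sander_mid (a point): palm air sander, black round pad 120 mm across, black grip, 88 mm tall, standing loose in the case's right-hand foam bay; point half-way up on its axis. Leave it there
- sanding_block: yellow sanding block with cork sole, 120 x 66 x 38 mm, loose on the bench, not to be disturbed
- blow_gun: air blow gun, blue and yellow grip with a thin steel nozzle, about 240 mm long, 22 mm high, lying loose, not to be disturbed
- glue: glue bottle, 62 mm across, 170 mm tall, standing loose, not to be disturbed; origin under its foot
- square: try square, dark wood stock 120 mm and steel blade 200 mm, lying loose, 16 mm high, not to be disturbed; origin under the middle of the stock
- offcuts: small loose stack of thin plywood offcuts, 170 x 110 x 18 mm, not to be disturbed
- clamp: bar clamp, 200 mm long, red sliding arm and wooden grip, lying loose, not to be disturbed

How it is judged:
By the outcome, as a careful person would: the job done as asked, in the order asked, and still so for the second after the job is handed in, with the robot touching nothing.
It also fails if it takes over 51 s, if anything falls off the work surface, if the arm or the gripper's body presses on something with over 40 N, if the wrist force passes 120 N, or if a joint passes its speed limit or range.

ROBOT

A 7-joint arm with a two-finger parallel gripper is mounted at the origin on the work surface. World frame = base frame: x ahead of the robot, y to its left, z up, the work surface at z = 0. Lengths are in m, angles in rad, forces in N, time in s.
With the tool pointing down it reaches from about 0.425 to 0.95 m from the base axis. Payload 16.7 kg.
Tool frame: the origin (TCP) lies between the finger pads; the fingertips stand 22 mm ahead of it and the grasp point (between the pads) lies 3 mm ahead of it (ctrl.tcp_to_tips is the distance from the TCP to the fingertips, in m); z points along the fingers, y is the line along which they close (so a half turn about z gives the same grasp; the last joint's range is limited). The gripper opens to 94 mm and grips with 3 to 60 N. Pads are 16 mm wide; open, the fingers measure 119 mm over their backs; the gripper's body (75 mm by 177 mm) begins 78 mm behind the grasp point.
Start: joints at [1.034, 0.426, 0.074, 1.606, -0.034, 1.111, -0.067], TCP at [0.255, -0.625, 0.227] pointing down, gripper open.
Joint ranges: [-2.85, 2.85], [-0.5, 2.14], [-1.23, 1.37], [0.21, 2.46], [-1.02, 4.16], [0.16, 2.05], [-2.73, 2.73]. Speed limits (rad/s): [1.89, 1.89, 2.39, 2.39, 3.01, 3.01, 3.01].

INTERFACE

Orientations are given as [roll, pitch, yaw] about the fixed x, y, z axes, in that order (R = Rz(yaw) Ry(pitch) Rx(roll)).
In Python, from bench import ctrl gives the robot as it stands. The module is installed in compiled form; this text tells all that it offers.
- The arm moves only by the tool drive_tool, never from a script. Its argument "moves" is a list that holds one entry, the list of rows, each a list of 5 numbers: the shift along the tool's x, y, z normalised to -1 to 1, where 1 is 0.02 m, then the turn about the tool's z normalised to -1 to 1, where 1 is pi rad, then the opening in per cent of the stroke, from 0 (shut) to 100 (fully open). A call has 1 to 12 rows; each row shifts and turns the commanded pose from where the row before left it, along the tool's axes as they then stand; what a row does not reach is not made up. A row lasts 1/10 s, in which the tool goes at most 50 mm and 8.59 degrees, less where a joint would pass 70% of its speed; a pose out of reach is approached as far as the arm can. A call with a number of a shift or a turn outside -1 to 1 is refused whole. A call with a gripper value outside its range is refused whole. The fingers move at their own pace and stop on an object; "squeeze" is the grip in N (left out, the last holds). Time passes only in rows, so rows that do not move let the fingers close. It gives the time, the measured TCP pose, the force, the opening and the grip force at its end, in the units of the state.
- ctrl.observe(): the state, without advancing time (a new reading comes with each control period).
- ctrl.capture(name): name is "scene" or "top" or "wrist"; returns a dict with "frame" (384x512x3 uint8, red, green, blue), "z_map" (384x512 float32, m along the optical axis (not along the pixel's ray), 0 where there is no reading), "K" (3x3 intrinsics, pixels), "dist_coeffs" ([k1, k2, p1, p2, k3] as OpenCV has them; the pictures are not rectified), "position" and "attitude" of the camera in the world. Camera axes: x right, y up, looking along -z (the intrinsics and any distortion apply to the point x, -y, -z); pixel columns grow to the right and rows downward; lengths in m; the calibration is good to about 2 mm. A picture is of the moment at which its call begins.
- ctrl.sign_off(): hands the job in; it is judged then, once.
The state is a dict: "clock": time; "q": joint angles; "dq": joint speeds; "effort": joint torques, N m; "ee_pos": TCP position; "tcp_rot": TCP orientation; "wrist_force": force on the tool from outside, world axes, zero at the start; "ft_torque": the same for the moment, N m; "finger_gap": opening from 0.0 (shut) to 1.0 (fully open); "gripper_force": force on a finger pad.
Only numpy, scipy, OpenCV 4.12 (cv2) and the standard library are available. Lean on these libraries where they do the work, as an engineer would, in place of code of your own. Each camera call takes 0.05 s, during which the arm holds its last target. There are 200 camera calls.

## Working session

There is one attempt and no reset: what is moved stays moved. The work goes in short steps, Python scripts to look and compute and a tool call to move; the robot and the scene stay as the last step left them, time stands still between calls to the robot, and variables do not carry over. Pictures are saved under pics/ and viewed, at most 10 in all, crops included, and the job is handed in when it is done.

Besides the shell and the picture viewer there is one more tool, called after "Request:" as name(argument=value, ...), one argument or row to a line, values as JSON. drive_tool: Moves the arm, as the interface text tells. Scaled input: -1 to 1 covers 0.02 m each way for a shift and pi rad each way for a turn. Its arguments: {"type":"object","properties":{"moves":{"type":"array"},"squeeze":{"type":"number"}},"required":["moves"]}

```bash
mkdir -p pics
cat > h.py <<'E'
import numpy as np, cv2
from bench import ctrl
from scipy.spatial.transform import Rotation as R
def cloud(c):
    z=c["z_map"]; h,w=z.shape
    u,v=np.meshgrid(np.arange(w),np.arange(h))
    p=cv2.undistortPoints(np.stack([u,v],-1).reshape(-1,1,2).astype(float),np.array(c["K"],float),np.array(c["dist_coeffs"],float)).reshape(h,w,2)
    P=np.stack([p[...,0]*z,-p[...,1]*z,-z],-1)
    a=np.array(c["attitude"],float)
    M=a if a.shape==(3,3) else R.from_euler('xyz',a).as_matrix() if a.size==3 else R.from_quat(a).as_matrix()
    return P@M.T+np.array(c["position"])
E
python3 - <<'E'
from h import *
for n in("scene","top"):
    c=ctrl.capture(n); cv2.imwrite(f"pics/{n}0.png",c["frame"][...,::-1]); np.savez(n+"0.npz",**c); print(n,c["position"],c["attitude"],c["K"])
    P=cloud(c); print(P[::96,::128].round(3).tolist())
print(ctrl.observe(), ctrl.tcp_to_tips)
E
```

```text
scene [ 0.52337594 -0.86975518  1.60503924] [ 0.51166566  0.01077087 -0.03263273] [[432.93702017   0.         259.82841434]
 [  0.         432.93702017 191.04846324]
 [  0.           0.           1.        ]]
[[[-0.763, 1.095, 0.2], [-0.08, 1.004, 0.233], [0.559, 1.612, -0.246], [1.412, 1.61, -0.27]], [[-0.759, 0.648, -0.026], [-0.091, 0.587, 0.004], [0.534, 0.545, 0.019], [1.451, 1.195, -0.75]], [[-0.753, 0.208, -0.234], [0.041, -0.067, 0.202], [0.519, 0.018, 0.017], [1.319, 0.425, -0.767]], [[-0.756, -0.216, -0.443], [0.226, -0.576, 0.656], [0.507, -0.388, -0.002], [1.211, -0.189, -0.755]]]
top [ 0.28698224 -0.02912013  1.74049951] [ 0.14548991  0.00807758 -1.54174807] [[455.51572181   0.         255.70288524]
 [  0.         455.51572181 197.44524151]
 [  0.           0.           1.        ]]
[[[1.857, 1.642, -0.741], [1.847, 0.816, -0.754], [1.861, 0.035, -0.763], [1.878, -0.739, -0.743]], [[0.978, 1.138, -0.103], [0.873, 0.463, 0.186], [0.933, 0.002, 0.052], [0.943, -0.494, 0.068]], [[0.641, 1.469, -0.744], [0.549, 0.492, 0.001], [0.56, -0.008, 0.018], [0.572, -0.499, 0.027]], [[0.147, 1.052, -0.121], [0.18, 0.466, 0.008], [0.197, -0.019, 0.002], [0.209, -0.502, 0.004]]]
{'clock': 0.1, 'q': array([ 1.03350007,  0.42665766,  0.07390385,  1.60654668, -0.03408824,
        1.11081587, -0.06708426]), 'dq': array([-3.90369697e-04, -1.71489616e-03,  7.12640284e-04, -1.71141358e-03,
       -3.57783831e-04,  1.92512366e-05,  2.06447110e-03]), 'effort': array([ 8.42133391e-03, -9.37469459e+01,  3.67772877e+00, -4.55035901e+01,
       -4.84646356e-02,  1.68899016e-02, -1.37585644e-06]), 'ee_pos': array([ 0.25504951, -0.62455094,  0.22685341]), 'tcp_rot': array([-3.14043098e+00,  1.12407067e-04,  3.87739252e-01]), 'wrist_force': array([ 0.56710138, -0.35849315, -0.35011178]), 'ft_torque': array([0.02732751, 0.04029331, 0.04122247]), 'gripper_force': 0.0, 'finger_gap': 0.9971938399270458} 0.022
```

View pics/scene0.png

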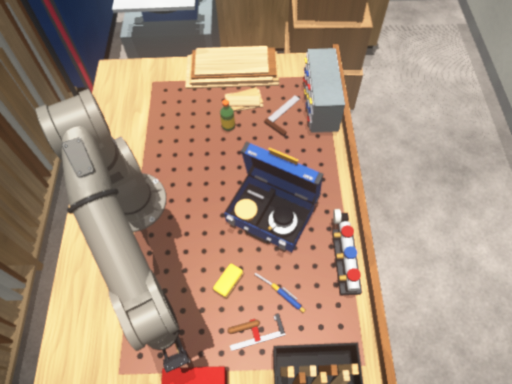

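View pics/top0.png

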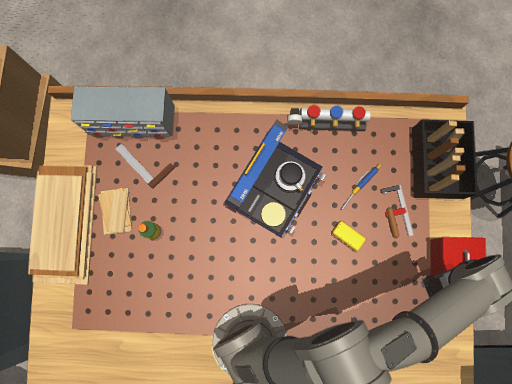

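The scene view shows the case around (275,195) with its cover near upright and the yellow lip at about (283,155). In the top view the case is at about (275,180), lip at (262,150), front facing lower-right with catches at about (322,178). The sander is in the bay at (290,175).

Run:
```python
from h import *
A=[];C=[]
for n,(r0,r1,c0,c1) in dict(scene=(130,260,215,335),top=(110,245,215,335)).items():
    c=dict(np.load(n+"0.npz")); P=cloud(c)[r0:r1,c0:c1]; f=c["frame"][r0:r1,c0:c1]; h=cv2.cvtColor(f,cv2.COLOR_RGB2HSV)
    X=P.reshape(-1,3); H=h.reshape(-1,3)
    y=(H[:,0]>15)&(H[:,0]<35)&(H[:,1]>120)&(X[:,2]>.2)
    L=X[y]; print(n,"lip",len(L),L.mean(0).round(4),np.percentile(L,[2,98],axis=0).round(4).tolist())
    r=cv2.minAreaRect(L[:,:2].astype(np.float32)*1000);print(r)
    rim=(X[:,2]>.078)&(X[:,2]<.092)&(X[:,0]>.4)
    rr=cv2.minAreaRect(X[rim][:,:2].astype(np.float32)*1000);print("rim",rim.sum(),rr, cv2.boxPoints(rr).round(0).tolist())
    print("hist z",np.histogram(X[:,2],np.arange(-.01,.36,.01))[0])
    A.append(X);C.append(H)
np.savez("pc.npz",s=A[0],t=A[1],hs=C[0],ht=C[1])
c=dict(np.load("scene0.npz"));a=cv2.resize(c["frame"][130:260,215:335],None,fx=4.5,fy=4.5,interpolation=cv2.INTER_CUBIC)
c=dict(np.load("top0.npz"));b=cv2.resize(c["frame"][110:240,215:335],None,fx=4.5,fy=4.5,interpolation=cv2.INTER_CUBIC)
m=np.hstack([a,b]);m=cv2.resize(m,(800,int(m.shape[0]*800/m.shape[1])));cv2.imwrite("pics/crop.png",m[...,::-1])
```

```text
scene lip 111 [ 0.6204 -0.0061  0.3199] [[0.5724, -0.0312, 0.3051], [0.6653, 0.0224, 0.329]]
((617.4733276367188, -3.2994232177734375), (12.981348991394043, 113.90450286865234), 58.96828079223633)
rim 1041 ((627.2355346679688, -112.17619323730469), (259.625, 424.7432861328125), 60.69683837890625) [[379.0, -121.0], [749.0, -329.0], [876.0, -103.0], [506.0, 105.0]]
hist z [4248 4310  657  846  335  526  400  429  270  871  336  361  103   76
   77   79   72   79   83   69   49   13   11   11    8    9    4    4
   26  601  358   35   33   68    2    0]
top lip 92 [ 0.6195 -0.0032  0.3256] [[0.5724, -0.0301, 0.2951], [0.6659, 0.0245, 0.3327]]
((619.871337890625, -3.1859512329101562), (8.130555152893066, 113.13827514648438), 60.467376708984375)
rim 467 ((660.9424438476562, -126.01429748535156), (259.22222900390625, 492.30841064453125), 60.65514373779297) [[383.0, -118.0], [812.0, -360.0], [939.0, -134.0], [510.0, 108.0]]
hist z [2617 6487  781 1653  454  441  347  331  161  369  342  377  256   47
   14    9    7   10    9    7   10   11    8   13   11    7    3   13
   10  451  769    9    4   76   13    0]
```

View pics/crop.png

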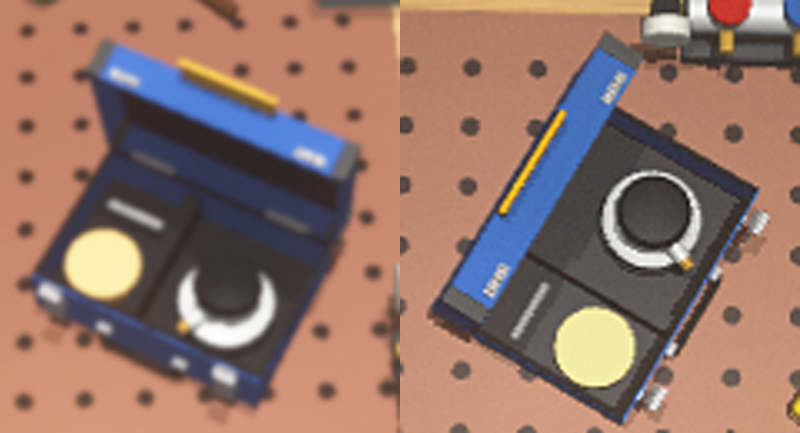

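The crop shows the lip from about (500,210) to (563,112) and the two catches at (758,222) and (652,400). So the case's x axis points up and left in the top view, with yaw about 60°.

Run:
```python
from h import *
d=np.load("pc.npz")
def yaw(L):
    r=cv2.minAreaRect(L);return r
for k in "st":
    X=d[k];H=d["h"+k]; 
    y=(H[:,0]>15)&(H[:,0]<35)&(H[:,1]>120)&(X[:,2]>.2)
    L=X[y]
    tb=(H[:,0]>100)&(H[:,0]<128)&(H[:,1]>120)&(X[:,2]>.25)   # blue front wall of cover, on top now
    B=X[tb]; v=np.linalg.svd(B[:,:2]-B[:,:2].mean(0))[2][0]; v*=np.sign(-v[0]); ya=np.arctan2(v[1],v[0])-np.pi/2
    print(k,"blue yaw",np.degrees(ya),len(B),"z",np.percentile(B[:,2],[2,50,98]))
    ya=np.radians(60.5)
    M=np.array([[np.cos(ya),np.sin(ya)],[-np.sin(ya),np.cos(ya)]])
    o=np.array([.62,-.003])
    q=(X[:,:2]-o)@M.T
    def st(m,n): print(n,m.sum(),"x",np.percentile(q[m,0],[1,5,50,95,99]).round(4),"y",np.percentile(q[m,1],[1,5,50,95,99]).round(4),"z",np.percentile(X[m,2],[1,50,99]).round(4))
    st(y,"lip"); st(tb,"bluefront")
    # lip top strip
    st(y&(X[:,2]>.322),"liptop")
    # plane fit of blue front wall
    c=np.column_stack([q[tb,0],np.ones(tb.sum())]); s=np.linalg.lstsq(c,X[tb,2],rcond=None)[0]; print("slope dz/dx",s)
    rim=(X[:,2]>.081)&(X[:,2]<.089)&(q[:,0]<-.02)&(q[:,0]>-.3)&(abs(q[:,1])<.16)
    for a,b in [(-.26,-.22),(-.22,-.18),(-.18,-.14),(-.14,-.1),(-.1,-.06),(-.06,-.02)]:
        m=rim&(q[:,0]>a)&(q[:,0]<b); 
        if m.sum()>3: st(m,f"rim{a}")
    low=(X[:,2]>.02)&(X[:,2]<.083)&(q[:,0]<-.1)&(q[:,0]>-.26)&(abs(q[:,1])<.17)&(H[:,0]>100)&(H[:,0]<128)&(H[:,1]>100)
    st(low,"blue case front")
    cir=(H[:,0]>20)&(H[:,0]<35)&(H[:,1]>40)&(X[:,2]<.1); 
    st(cir,"disc")
```

```text
s blue yaw 14.353364889334149 683 z [0.28135616 0.28870345 0.29633932]
lip 111 x [-0.0074 -0.0062 -0.0026  0.002   0.0028] y [-0.0548 -0.0503 -0.0021  0.0478  0.0563] z [0.3042 0.3219 0.3299]
bluefront 683 x [-0.802  -0.0347 -0.0139  0.004   0.007 ] y [-0.3427 -0.1279 -0.0056  0.1214  0.1365] z [0.2805 0.2887 1.605 ]
liptop 55 x [-0.0076 -0.0067 -0.0026  0.0019  0.002 ] y [-0.0543 -0.0509 -0.0009  0.0488  0.0576] z [0.3221 0.3249 0.3303]
slope dz/dx [-1.63672248  0.26450842]
rim-0.22 153 x [-0.2061 -0.205  -0.2    -0.1929 -0.1864] y [-0.1485 -0.1447 -0.0104  0.1397  0.1485] z [0.0812 0.0855 0.0889]
rim-0.18 25 x [-0.1797 -0.1787 -0.1623 -0.1422 -0.1406] y [-0.1492 -0.1487 -0.1438  0.1483  0.1485] z [0.0811 0.0851 0.0885]
rim-0.14 27 x [-0.1365 -0.1338 -0.1197 -0.1022 -0.1008] y [-0.1492 -0.1485 -0.1035  0.151   0.1516] z [0.0812 0.0848 0.0889]
rim-0.1 23 x [-0.0984 -0.0972 -0.0805 -0.0608 -0.0604] y [-0.1494 -0.1492 -0.1442  0.1502  0.1506] z [0.0813 0.0848 0.0886]
rim-0.06 19 x [-0.0579 -0.0558 -0.0435 -0.0236 -0.0212] y [-0.1489 -0.1488 -0.143   0.1488  0.1499] z [0.0811 0.0855 0.0
[... 909 characters left out ...]
-0.1414] y [-0.1508 -0.1496 -0.0431  0.1485  0.1492] z [0.0813 0.085  0.0884]
rim-0.14 25 x [-0.1392 -0.137  -0.1167 -0.102  -0.1006] y [-0.1497 -0.149   0.1453  0.1497  0.1497] z [0.0812 0.0864 0.0889]
rim-0.1 26 x [-0.0994 -0.097  -0.0822 -0.0682 -0.0628] y [-0.1507 -0.1495  0.1434  0.1494  0.1498] z [0.0818 0.0862 0.0888]
rim-0.06 20 x [-0.0596 -0.0592 -0.0404 -0.024  -0.0218] y [-0.1497 -0.1491  0.1445  0.1484  0.1493] z [0.0815 0.0855 0.0889]
blue case front 13 x [-0.2026 -0.2024 -0.2013 -0.1207 -0.1104] y [-0.1252 -0.1177 -0.0259  0.1491  0.1492] z [0.0647 0.0806 0.0827]
disc 486 x [-0.3618 -0.1743 -0.1347 -0.0964 -0.0911] y [0.0272 0.0497 0.0896 0.1272 0.1332] z [0.0202 0.0464 0.0563]
```

Request:
drive_tool(
  moves=[
    [[0.5, -0.34, -1, 0, 38], [1, -0.68, -1, 0, 38], [1, -0.68, -1, 0, 38], [1, -0.68, -1, 0, 38], [1, -0.68, -1, 0, 38], [1, -0.68, -1, 0, 38], [1, -0.68, -1, 0, 38], [1, -0.68, -1, 0, 38], [1, -0.68, -1, 0, 38], [1, -0.68, -0.7, 0, 38], [1, -0.68, 0, 0, 38], [1, -0.68, 0, 0, 38]],
  ],
  squeeze=30,
)

```text
clock: 1.3
ee_pos: [0.4095, -0.3922, 0.4217]
tcp_rot: [3.141, -0.0, 0.388]
wrist_force: [-0.3, 0.2, -0.4]
finger_gap: 0.384
gripper_force: 0.0
```

Request:
drive_tool(
  moves=[
    [[1, -0.68, 0, 0, 38], [1, -0.68, 0, 0, 38], [1, -0.68, 0, 0, 38], [1, -0.68, 0, 0, 38], [1, -0.68, 0, 0, 38], [1, -0.68, 0, 0, 38], [1, -0.68, 0, 0, 38], [1, -0.68, 0, 0, 38], [1, -0.68, 0, 0, 38], [1, -0.68, 0, 0, 38], [1, -0.68, 0, 0, 38], [1, -0.68, 0, 0, 38]],
  ],
)

```text
clock: 2.5
ee_pos: [0.5698, -0.1504, 0.4212]
tcp_rot: [-3.141, 0.0, 0.388]
wrist_force: [0.3, -0.6, 0.1]
finger_gap: 0.382
gripper_force: 0.0
```

Request:
drive_tool(
  moves=[
    [[0.9, -0.61, 0, 0, 38], [0.9, -0.61, 0, 0, 38], [0.9, -0.61, 0, 0, 38], [0.9, -0.61, 0, 0, 38], [0.9, -0.61, 0, 0, 38], [0.9, -0.61, 0, 0, 38], [0.5, -0.34, 0, 0, 38], [0, 0, 0, -0.047, 38], [0, 0, 0, -0.047, 38], [0, 0, 0, -0.047, 38], [0, 0, 0, -0.047, 38], [0, 0, 0, -0.047, 38]],
  ],
)

```text
clock: 3.7
ee_pos: [0.6483, -0.0331, 0.4213]
tcp_rot: [-3.141, 0.0, 1.132]
wrist_force: [0.4, 0.4, 0.3]
finger_gap: 0.381
gripper_force: 0.0
```

Request:
drive_tool(
  moves=[
    [[0, 0, 0, -0.047, 38], [0, 0, 0, -0.047, 38], [0, 0, 0, -0.047, 38], [0, 0, 0, -0.047, 38], [0, 0, 0, -0.047, 38], [0, 0, 0, -0.047, 38], [0, 0, 0, -0.047, 38], [0, 0, 0, -0.047, 38], [0, 0, 0, -0.047, 38], [0, 0, 0, -0.047, 38], [0, 0, 0, 0, 38]],
  ],
)

```text
clock: 4.8
ee_pos: [0.6483, -0.0332, 0.4212]
tcp_rot: [-3.141, -0.0, 2.605]
wrist_force: [-0.1, -0.9, -1.0]
finger_gap: 0.378
gripper_force: 0.0
```

```bash
cat >> h.py <<'E'
ya=np.radians(60.5); Mq=np.array([[np.cos(ya),np.sin(ya)],[-np.sin(ya),np.cos(ya)]]); H0=np.array([.6185,-.0056])
def uv(p): return (np.asarray(p)[...,:2]-H0)@Mq.T   # u: from hinge (case x-100), v: case y
def st():
    s=ctrl.observe(); F=s["wrist_force"]
    print("t",round(s["clock"],2),"u,v",uv(s["ee_pos"]).round(4),"z",s["ee_pos"][2].round(4),"tip",(s["ee_pos"][2]-.022).round(4),"yaw",np.degrees(s["tcp_rot"][2]).round(2),"Fu,v",(Mq@F[:2]).round(1),"Fz",F[2].round(1),"gap",s["finger_gap"],"q",s["q"].round(2))
E
python3 -c "
from h import *
st()
c=ctrl.capture('wrist'); cv2.imwrite('pics/w1.png',c['frame'][...,::-1]); X=cloud(c).reshape(-1,3);H=cv2.cvtColor(c['frame'],cv2.COLOR_RGB2HSV).reshape(-1,3)
y=(H[:,0]>15)&(H[:,0]<35)&(H[:,1]>120)&(X[:,2]>.27)&(X[:,2]<.34)
q=uv(X[y]);print(y.sum(),np.percentile(q,[2,50,98],axis=0),np.percentile(X[y,2],[2,50,98]))
"
```

```text
t 4.8 u,v [-0.0093 -0.0395] z 0.4212 tip 0.3992 yaw 149.25 Fu,v [-0.8 -0.4] Fz -1.0 gap 0.37844404757308214 q [ 0.44  0.35 -0.67  1.36  0.22  1.51  0.81]
1961 [[-0.00062023 -0.0556917 ]
 [ 0.00387921  0.00283044]
 [ 0.01048517  0.05269242]] [0.29225121 0.3255211  0.32768129]
```

View pics/w1.png

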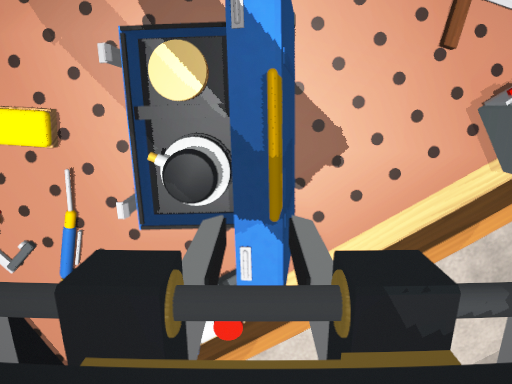

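The wrist view shows the lip from (275,70) to (275,220), with the fingers left and right of it at columns 205 and 315. Next I centre on the lip and go down over it.

Request:
drive_tool(
  moves=[
    [[0, 0.75, 0, -0.007, 38], [0, 0, 0.5, 0, 38], [0, 0, 1, 0, 38], [0, 0, 1, 0, 38], [0, 0, 1, 0, 38], [0, 0, 0.7, 0, 38], [0, 0, 0.3, 0, 38], [0, 0, 0.1, 0, 38], [0, 0, 0, 0, 38]],
  ],
)

```text
clock: 5.75
ee_pos: [0.6564, -0.0196, 0.3299]
tcp_rot: [3.141, 0.0, 2.624]
wrist_force: [0.2, 0.9, -0.3]
finger_gap: 0.38
gripper_force: 0.0
```

```bash
python3 -c "
from h import *
st()"
```

```text
t 5.75 u,v [ 0.0065 -0.0399] z 0.3299 tip 0.3079 yaw 150.36 Fu,v [0.8 0.3] Fz -0.3 gap 0.3800418594803922 q [ 0.42  0.4  -0.67  1.49  0.25  1.34  0.78]
```

Request:
drive_tool(
  moves=[
    [[0, -0.2, 0, 0, 32], [0, -0.32, 0, 0, 32], [0, -0.32, 0, 0, 32], [0, -0.32, 0, 0, 32], [0, -0.32, 0, 0, 32], [0, -0.32, 0.05, 0, 32], [0, -0.32, 0.05, 0, 32], [0, -0.32, 0.05, 0, 32], [0, -0.32, 0.05, 0, 32], [0, -0.32, 0.05, 0, 32], [0, -0.32, 0.05, 0, 32], [0, -0.2, 0.05, 0, 32]],
  ],
)

```text
clock: 6.95
ee_pos: [0.6201, -0.0833, 0.3221]
tcp_rot: [-3.141, -0.0, 2.624]
wrist_force: [1.2, 0.4, 1.3]
finger_gap: 0.321
gripper_force: 1.0
```

```bash
cat >> h.py <<'E'
def lip(n="scene"):
    c=ctrl.capture(n);X=cloud(c).reshape(-1,3);H=cv2.cvtColor(c['frame'],cv2.COLOR_RGB2HSV).reshape(-1,3)
    q=uv(X); y=(H[:,0]>15)&(H[:,0]<35)&(H[:,1]>120)&(X[:,2]>.1)&(q[:,0]>-.27)&(q[:,0]<.03)&(abs(q[:,1])<.065)
    for m in [y]: print(n,"lip",m.sum(),"u",np.percentile(q[m,0],[5,50,95]).round(4),"v",np.percentile(q[m,1],[5,95]).round(3),"z",np.percentile(X[m,2],[5,50,95]).round(4),"theta",(np.arctan2(np.median(X[m,2])-.085,-np.median(q[m,0]))-.17).round(3))
    return c
E
python3 -c "
from h import *
st();lip('wrist');lip('top')"
```

```text
t 6.95 u,v [-0.0668 -0.0396] z 0.3221 tip 0.3001 yaw 150.34 Fu,v [ 0.9 -0.9] Fz 1.3 gap 0.32110591179043396 q [ 0.54  0.35 -0.66  1.57  0.22  1.3   0.9 ]
wrist lip 12804 u [-0.0898 -0.0592 -0.0386] v [-0.044  0.046] z [0.2917 0.3178 0.4255] theta 1.152
top lip 88 u [-0.0673 -0.0586 -0.0491] v [0.005 0.053] z [0.2914 0.3118 0.321 ] theta 1.148
```

Request:
drive_tool(
  moves=[
    [[0, -0.2, 0.05, 0, 32], [0, -0.22, 0.06, 0, 32], [0, -0.22, 0.06, 0, 32], [0, -0.22, 0.06, 0, 32], [0, -0.22, 0.06, 0, 32], [0, -0.15, 0.05, 0, 32], [0, 0, 0, 0, 32]],
  ],
)

```text
clock: 7.75
ee_pos: [0.6081, -0.1044, 0.3155]
tcp_rot: [-3.141, -0.0, 2.624]
wrist_force: [-0.5, -0.1, -0.4]
finger_gap: 0.322
gripper_force: 0.0
```

```bash
python3 -c "
from h import *
st();lip('top');lip('scene')"
```

```text
t 7.75 u,v [-0.0911 -0.0396] z 0.3155 tip 0.2935 yaw 150.33 Fu,v [-0.4  0.4] Fz -0.4 gap 0.32174095997300584 q [ 0.58  0.33 -0.66  1.6   0.21  1.28  0.94]
top lip 103 u [-0.0925 -0.082  -0.0719] v [0.003 0.053] z [0.2836 0.302  0.3126] theta 1.04
scene lip 16 u [-0.0942 -0.0903 -0.072 ] v [-0.054  0.049] z [0.282  0.3058 0.3125] theta 1.012
```

Request:
drive_tool(
  moves=[
    [[0, -0.15, 0.1, 0, 32], [0, -0.2, 0.12, 0, 32], [0, -0.15, 0.1, 0, 32], [0, 0, 0, 0, 32], [0, 0, 0, 0, 32]],
  ],
)

```text
clock: 8.35
ee_pos: [0.6034, -0.1126, 0.3092]
tcp_rot: [-3.142, -0.0, 2.624]
wrist_force: [-0.0, 0.3, 0.2]
finger_gap: 0.32
gripper_force: 0.0
```

```bash
python3 -c "
from h import *
st();lip('top');lip('scene')"
```

```text
t 8.35 u,v [-0.1005 -0.0395] z 0.3092 tip 0.2872 yaw 150.36 Fu,v [0.2 0.2] Fz 0.2 gap 0.3201087004217006 q [ 0.59  0.33 -0.65  1.62  0.21  1.27  0.95]
top lip 95 u [-0.1089 -0.0974 -0.0884] v [0.008 0.053] z [0.2801 0.2911 0.3047] theta 0.959
scene lip 25 u [-0.1106 -0.106  -0.0857] v [-0.053  0.055] z [0.2701 0.296  0.3026] theta 0.935
```

Request:
drive_tool(
  moves=[
    [[0, 0, 0, 0, 32], [0, 0, 0, 0, 32], [0, 0, 0, 0, 32]],
  ],
)

```text
clock: 8.75
ee_pos: [0.6035, -0.1124, 0.3093]
tcp_rot: [-3.142, -0.0, 2.625]
wrist_force: [-1.4, -0.5, 0.1]
finger_gap: 0.32
gripper_force: 0.4
```

```bash
python3 -c "
from h import *
st();lip('top');lip('scene')"
```

```text
t 8.75 u,v [-0.1004 -0.0395] z 0.3093 tip 0.2873 yaw 150.37 Fu,v [-1.1  1. ] Fz 0.1 gap 0.3197039226135857 q [ 0.59  0.33 -0.65  1.62  0.21  1.27  0.95]
top lip 95 u [-0.114  -0.1005 -0.0905] v [0.01  0.054] z [0.2731 0.2882 0.3014] theta 0.941
scene lip 24 u [-0.1143 -0.1088 -0.0919] v [-0.052  0.054] z [0.2722 0.2936 0.2989] theta 0.92
```

```bash
python3 -c "
import numpy as np
a=np.radians(8.19)*np.arange(12); w=.009; ex=.004
u=.015*np.cos(a)-w*np.sin(a)-ex*np.arange(12)/11; v=-.015*np.sin(a)
for i in range(11):
    d=np.array([u[i+1]-u[i],v[i+1]-v[i]]); c,s=np.cos(a[i]),np.sin(a[i])
    ty=np.array([c,-s]); tx=np.array([s,c])
    print(i,(d@tx/.02).round(2),(d@ty/.02).round(2))
"
```

```text
0 -0.11 -0.09
1 -0.12 -0.09
2 -0.13 -0.08
3 -0.14 -0.08
4 -0.14 -0.07
5 -0.15 -0.06
6 -0.15 -0.04
7 -0.15 -0.03
8 -0.14 -0.02
9 -0.14 -0.02
10 -0.13 -0.01
```

Request:
drive_tool(
  moves=[
    [[-0.11, -0.09, 0.05, 0.0455, 32], [-0.12, -0.09, 0.05, 0.0455, 32], [-0.13, -0.08, 0.05, 0.0455, 32], [-0.14, -0.08, 0.05, 0.0455, 32], [-0.14, -0.07, 0.05, 0.0455, 32], [-0.15, -0.06, 0.05, 0.0455, 32]],
  ],
)

```text
clock: 9.45
ee_pos: [0.6062, -0.1306, 0.3033]
tcp_rot: [3.142, -0.0, 1.761]
wrist_force: [-1.5, -0.7, 0.5]
finger_gap: 0.317
gripper_force: 0.5
```

```bash
python3 -c "
from h import *
st();lip('top');lip('scene')"
```

```text
t 9.45 u,v [-0.1148 -0.0509] z 0.3033 tip 0.2813 yaw 100.9 Fu,v [-1.4  1. ] Fz 0.5 gap 0.31664786574295845 q [ 0.5   0.32 -0.5   1.62  0.16  1.24  0.16]
top lip 129 u [-0.1181 -0.106  -0.096 ] v [-0.006  0.052] z [0.2739 0.2879 0.3004] theta 0.919
scene lip 25 u [-0.17   -0.1118 -0.0963] v [-0.055  0.013] z [0.273  0.291  0.4134] theta 0.903
```

Request:
drive_tool(
  moves=[
    [[-0.15, -0.04, 0.05, 0.0455, 32], [-0.15, -0.03, 0.05, 0.0455, 32], [-0.14, -0.02, 0.05, 0.0455, 32], [-0.14, -0.02, 0.05, 0.0455, 32], [-0.13, -0.01, 0.05, 0.0455, 32], [0, 0, 0, 0, 32]],
  ],
)

```text
clock: 10.15
ee_pos: [0.6026, -0.1446, 0.2983]
tcp_rot: [3.142, 0.0, 1.053]
wrist_force: [0.4, -2.6, -1.9]
finger_gap: 0.317
gripper_force: 1.3
```

```bash
python3 -c "
from h import *
st();lip('top');c=lip('scene')
w=ctrl.capture('wrist');b=cv2.resize(c['frame'][140:270,190:320],(384,384),interpolation=cv2.INTER_CUBIC)
cv2.imwrite('pics/x2.png',np.hstack([b,w['frame'][:,60:460]])[...,::-1])"
```

```text
t 10.15 u,v [-0.1288 -0.0546] z 0.2983 tip 0.2763 yaw 60.34 Fu,v [-2.1 -1.7] Fz -1.9 gap 0.3174185388836863 q [ 0.43  0.31 -0.38  1.63  0.12  1.23 -0.49]
top lip 99 u [-0.119  -0.1077 -0.0961] v [0.015 0.054] z [0.2754 0.2893 0.2991] theta 0.916
scene lip 37 u [-0.1594 -0.1164 -0.104 ] v [-0.049  0.038] z [0.2822 0.2937 0.3893] theta 0.892
```

View pics/x2.png

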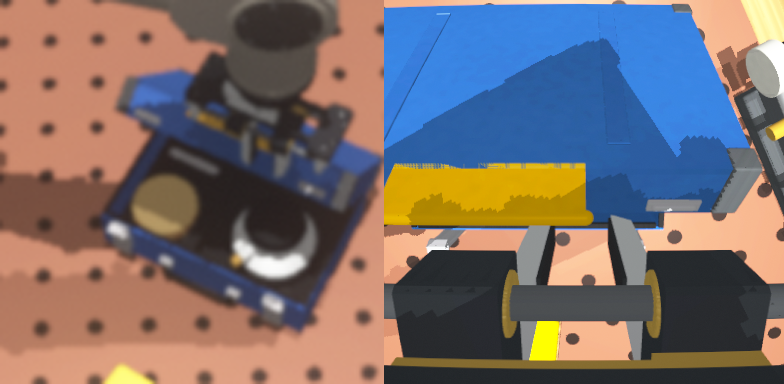

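The wrist crop shows the left finger against the lip near its right end at about (535,225). The other finger is clear beyond the lip's end at (622,220), so the lip is borne and not clamped. Now I lower it.

Request:
drive_tool(
  moves=[
    [[-0.1, 0, 0.07, 0, 32], [-0.2, 0, 0.13, 0, 32], [-0.2, 0, 0.13, 0, 32], [-0.2, 0, 0.13, 0, 32], [-0.2, 0, 0.13, 0, 32], [-0.2, 0, 0.14, 0, 32], [-0.19, 0, 0.145, 0, 32], [-0.19, 0, 0.145, 0, 32], [-0.19, 0, 0.145, 0, 32], [-0.19, 0, 0.145, 0, 32]],
  ],
)

```text
clock: 11.3
ee_pos: [0.5841, -0.1769, 0.2718]
tcp_rot: [-3.141, 0.0, 1.052]
wrist_force: [-0.8, -1.2, -0.9]
finger_gap: 0.32
gripper_force: 0.8
```

```bash
python3 -c "
from h import *
st();lip('top');lip('scene')"
```

```text
t 11.3 u,v [-0.1661 -0.0545] z 0.2718 tip 0.2498 yaw 60.29 Fu,v [-1.5  0.1] Fz -0.9 gap 0.32039154870669995 q [ 0.48  0.31 -0.36  1.69  0.12  1.17 -0.43]
top lip 132 u [-0.1557 -0.1398 -0.1272] v [-0.033  0.052] z [0.2483 0.2616 0.2757] theta 0.731
scene lip 35 u [-0.1958 -0.1555 -0.1286] v [-0.043  0.037] z [0.248  0.2705 0.3802] theta 0.703
```

Request:
drive_tool(
  moves=[
    [[-0.18, 0, 0.15, 0, 32], [-0.175, 0, 0.165, 0, 32], [-0.175, 0, 0.165, 0, 32], [-0.175, 0, 0.165, 0, 32], [-0.175, 0, 0.165, 0, 32], [-0.16, 0, 0.18, 0, 32], [-0.16, 0, 0.18, 0, 32], [-0.16, 0, 0.18, 0, 32], [-0.16, 0, 0.18, 0, 32], [-0.16, 0, 0.18, 0, 32]],
  ],
)

```text
clock: 12.4
ee_pos: [0.5675, -0.206, 0.2375]
tcp_rot: [-3.142, -0.0, 1.052]
wrist_force: [-0.6, -2.9, -3.2]
finger_gap: 0.32
gripper_force: 1.4
```

```bash
python3 -c "
from h import *
st();lip('top');lip('scene')"
```

```text
t 12.4 u,v [-0.1995 -0.0543] z 0.2375 tip 0.2155 yaw 60.29 Fu,v [-2.8 -0.9] Fz -3.2 gap 0.32049765911037364 q [ 0.52  0.32 -0.35  1.74  0.12  1.1  -0.38]
top lip 164 u [-0.1885 -0.1693 -0.1597] v [-0.044  0.052] z [0.2196 0.2283 0.2397] theta 0.532
scene lip 21 u [-0.2261 -0.1748 -0.1712] v [-0.061  0.034] z [0.224  0.2285 0.3534] theta 0.517
```

Request:
drive_tool(
  moves=[
    [[-0.136, 0, 0.19, 0, 32], [-0.136, 0, 0.195, 0, 32], [-0.136, 0, 0.195, 0, 32], [-0.136, 0, 0.195, 0, 32], [-0.136, 0, 0.195, 0, 32], [-0.118, 0, 0.21, 0, 32], [-0.118, 0, 0.21, 0, 32], [-0.118, 0, 0.21, 0, 32], [-0.118, 0, 0.21, 0, 32], [-0.118, 0, 0.21, 0, 32]],
  ],
)

```text
clock: 13.5
ee_pos: [0.5549, -0.2281, 0.1972]
tcp_rot: [-3.142, 0.0, 1.052]
wrist_force: [-3.6, -2.7, -3.9]
finger_gap: 0.32
gripper_force: 2.1
```

```bash
python3 -c "
from h import *
st();lip('top');lip('scene')"
```

```text
t 13.5 u,v [-0.225  -0.0543] z 0.1972 tip 0.1752 yaw 60.28 Fu,v [-4.1  1.8] Fz -3.9 gap 0.3201872871990062 q [ 0.55  0.35 -0.34  1.79  0.13  1.02 -0.35]
top lip 188 u [-0.2138 -0.1922 -0.1827] v [-0.044  0.053] z [0.185  0.1914 0.1999] theta 0.336
scene lip 13 u [-0.2514 -0.2194 -0.2009] v [-0.046  0.03 ] z [0.1878 0.1946 0.3117] theta 0.293
```

Request:
drive_tool(
  moves=[
    [[-0.085, 0, 0.17, 0, 32], [-0.085, 0, 0.17, 0, 32], [-0.08, 0, 0.17, 0, 32], [-0.08, 0, 0.17, 0, 32], [-0.08, 0, 0.17, 0, 32], [-0.075, 0, 0.17, 0, 32], [-0.075, 0, 0.17, 0, 32]],
  ],
)

```text
clock: 14.3
ee_pos: [0.5495, -0.2377, 0.1734]
tcp_rot: [3.142, -0.0, 1.052]
wrist_force: [-2.9, -4.2, -3.7]
finger_gap: 0.318
gripper_force: 2.4
```

```bash
python3 -c "
from h import *
st();lip('top');lip('scene')"
```

```text
t 14.3 u,v [-0.236  -0.0542] z 0.1734 tip 0.1514 yaw 60.29 Fu,v [-5.1  0.4] Fz -3.7 gap 0.318107129380125 q [ 0.56  0.38 -0.33  1.82  0.14  0.97 -0.34]
top lip 171 u [-0.2249 -0.2045 -0.1959] v [-0.046  0.052] z [0.1622 0.168  0.1736] theta 0.216
scene lip 8 u [-0.26   -0.2589 -0.2128] v [-0.009  0.032] z [0.1604 0.2796 0.2836] theta 0.474
```

Request:
drive_tool(
  moves=[
    [[-0.065, 0, 0.16, 0, 32], [-0.06, 0, 0.16, 0, 32], [-0.055, 0, 0.16, 0, 32], [-0.055, 0, 0.16, 0, 32], [-0.05, 0, 0.16, 0, 32], [-0.045, 0, 0.16, 0, 32]],
  ],
)

```text
clock: 15.0
ee_pos: [0.5461, -0.2436, 0.1542]
tcp_rot: [-3.142, 0.0, 1.052]
wrist_force: [-2.9, -5.1, -3.9]
finger_gap: 0.322
gripper_force: 2.7
```

```bash
python3 -c "
from h import *
st();lip('top')"
```

```text
t 15.0 u,v [-0.2428 -0.0542] z 0.1542 tip 0.1322 yaw 60.27 Fu,v [-5.8  0.1] Fz -3.9 gap 0.3217988347993628 q [ 0.57  0.4  -0.32  1.84  0.15  0.93 -0.34]
top lip 193 u [-0.2315 -0.2098 -0.1996] v [-0.048  0.051] z [0.1416 0.147  0.1528] theta 0.117
```

Request:
drive_tool(
  moves=[
    [[-0.035, 0, 0.12, 0, 32], [-0.032, 0, 0.12, 0, 32], [-0.03, 0, 0.12, 0, 32], [-0.028, 0, 0.12, 0, 32], [-0.025, 0, 0.1, 0, 32]],
  ],
)

```text
clock: 15.55
ee_pos: [0.5454, -0.2455, 0.143]
tcp_rot: [3.141, -0.001, 1.053]
wrist_force: [-0.8, -0.9, -0.2]
finger_gap: 0.323
gripper_force: 0.0
```

```bash
python3 -c "
from h import *
st();lip('top')"
```

```text
t 15.55 u,v [-0.2448 -0.0545] z 0.143 tip 0.121 yaw 60.31 Fu,v [-1.2  0.2] Fz -0.2 gap 0.32311506456072486 q [ 0.57  0.41 -0.32  1.85  0.16  0.91 -0.34]
top lip 183 u [-0.2327 -0.2123 -0.2022] v [-0.044  0.052] z [0.1351 0.1409 0.1469] theta 0.087
```

The cover has come to rest on the catches: lip top is about 141 mm and the contact force is gone. I back off, close the fingers and go over the press spot.

Request:
drive_tool(
  moves=[
    [[-0.3, 0, 0, 0, 32], [-0.7, 0, 0, 0, 32], [0, 0, -0.5, 0, 0], [0, 0, -1, 0, 0], [0, 0, -1, 0, 0], [0.5, -0.5, -0.5, 0, 0], [1, -0.7, 0, 0, 0], [1, -0.7, 0, 0, 0], [1, -0.5, 0, 0, 0], [0.7, -0.3, 0, 0, 0], [0, 0, 0, 0, 0]],
  ],
)

```text
clock: 16.7
ee_pos: [0.5298, -0.1611, 0.2033]
tcp_rot: [3.141, -0.001, 1.055]
wrist_force: [0.2, -0.5, -0.3]
finger_gap: 0.003
gripper_force: 0.0
```

```bash
python3 -c "
from h import *
st();c=lip('top');lip('scene')
X=cloud(c).reshape(-1,3);q=uv(X)
for a in (-.2,-.18,-.15,-.1,-.05,-.01):
    m=(abs(q[:,0]-a)<.008)&(abs(q[:,1]-.08)<.05)&(X[:,2]<.2); print(a,np.median(X[m,2]).round(4),m.sum())
"
```

```text
t 16.7 u,v [-0.179   0.0006] z 0.2033 tip 0.1813 yaw 60.46 Fu,v [-0.3 -0.4] Fz -0.3 gap 0.0032936214964875616 q [ 0.5   0.28 -0.38  1.89  0.12  1.   -0.45]Traceback (most recent call last):
  File "<string>", line 3, in <module>
    st();c=lip('top');lip('scene')
           ~~~^^^^^^^
  File "h.py", line 20, in lip
    for m in [y]: print(n,"lip",m.sum(),"u",np.percentile(q[m,0],[5,50,95]).round(4),"v",np.percentile(q[m,1],[5,95]).round(3),"z",np.percentile(X[m,2],[5,50,95]).round(4),"theta",(np.arctan2(np.median(X[m,2])-.085,-np.median(q[m,0]))-.17).round(3))
                                            ~~~~~~~~~~~~~^^^^^^^^^^^^^^^^^^
    return _quantile_unchecked(
        a, q, axis, out, overwrite_input, method, keepdims, weights)
    return _ureduce(a,
                    func=_quantile_ureduce_func,
    ...<5 lines>...
                    overwrite_input=overwrite_input,
                    method=method)
    r = func(a, **kwargs)
    result = _quantile(arr,
                       quantiles=q,
    ...<2 lines>...
                       out=out,
                       weights=wgt)
    slices_having_nans = np.isnan(arr[-1, ...])
                                  ~~~^^^^^^^^^
IndexError: index -1 is out of bounds for axis 0 with size 0
```

```bash
cat >> h.py <<'E'
def cov():
    for n in("top","scene"):
        X=cloud(ctrl.capture(n)).reshape(-1,3);q=uv(X);o=[]
        m0=(q[:,0]>-.2)&(q[:,0]<-.005)&(abs(q[:,1])<.145)&(X[:,2]>.11)&(X[:,2]<.16)
        for i in range(3):
            A=np.column_stack([q[m0],np.ones(m0.sum())]); s=np.linalg.lstsq(A,X[m0,2],rcond=None)[0]
            m0[m0]=abs(A@s-X[m0,2])<.006
        print(n,m0.sum(),"tilt",(-s[0]).round(4),"z at press",(s[2]-.18*s[0]).round(4),"z hinge",s[2].round(4))
E
python3 -c "
from h import *
cov()"
```

```text
top 2680 tilt 0.0472 z at press 0.1397 z hinge 0.1312
scene 1879 tilt 0.0433 z at press 0.1368 z hinge 0.129
```

Request:
drive_tool(
  moves=[
    [[0, 0, 0.5, 0, 0], [0, 0, 0.8, 0, 0], [0, 0, 0.4, 0, 0], [0, 0, 0.15, 0, 0], [0, 0, 0.05, 0, 0], [0, 0, 0.03, 0, 0], [0, 0, 0.03, 0, 0], [0, 0, 0.03, 0, 0]],
  ],
)

```text
clock: 17.65
ee_pos: [0.5298, -0.1637, 0.1634]
tcp_rot: [3.141, -0.0, 1.052]
wrist_force: [-0.0, -0.1, 0.1]
finger_gap: 0.005
gripper_force: 0.0
```

Request:
drive_tool(
  moves=[
    [[0, 0, 0.025, 0, 0], [0, 0, 0.025, 0, 0]],
  ],
)

```text
clock: 17.85
ee_pos: [0.5296, -0.1636, 0.1622]
tcp_rot: [3.141, -0.0, 1.052]
wrist_force: [-0.0, -0.4, -0.9]
finger_gap: 0.002
gripper_force: 0.0
```

Request:
drive_tool(
  moves=[
    [[0, 0, 0.025, 0, 0], [0, 0, 0.025, 0, 0], [0, 0, 0.025, 0, 0]],
  ],
)

```text
clock: 18.15
ee_pos: [0.5296, -0.1636, 0.1607]
tcp_rot: [3.142, -0.0, 1.052]
wrist_force: [-2.0, -0.0, 5.1]
finger_gap: 0.002
gripper_force: 3.3
```

Request:
drive_tool(
  moves=[
    [[0, 0, 0.025, 0, 0], [0, 0, 0.025, 0, 0]],
  ],
)

```text
clock: 18.35
ee_pos: [0.5296, -0.1638, 0.1601]
tcp_rot: [3.141, 0.0, 1.052]
wrist_force: [-3.8, 0.0, 10.5]
finger_gap: 0.005
gripper_force: 5.2
```

Request:
drive_tool(
  moves=[
    [[0, 0, 0.02, 0, 0], [0, 0, 0.02, 0, 0]],
  ],
)

```text
clock: 18.55
ee_pos: [0.5295, -0.1639, 0.1594]
tcp_rot: [3.141, 0.0, 1.052]
wrist_force: [-4.8, -0.6, 12.0]
finger_gap: -0.001
gripper_force: 6.3
```

Request:
drive_tool(
  moves=[
    [[0, 0, 0.02, 0, 0], [0, 0, 0.02, 0, 0]],
  ],
)

```text
clock: 18.75
ee_pos: [0.5294, -0.164, 0.1586]
tcp_rot: [3.141, 0.001, 1.052]
wrist_force: [-4.3, -2.8, 9.7]
finger_gap: 0.006
gripper_force: 4.6
```

Past the catch start, force now falling. I continue in small steps.

Request:
drive_tool(
  moves=[
    [[0, 0, 0.025, 0, 0], [0, 0, 0.025, 0, 0], [0, 0, 0.025, 0, 0]],
  ],
)

```text
clock: 19.05
ee_pos: [0.5296, -0.1636, 0.1565]
tcp_rot: [3.142, -0.0, 1.052]
wrist_force: [1.2, -0.2, 0.7]
finger_gap: 0.005
gripper_force: 0.5
```

Request:
drive_tool(
  moves=[
    [[0, 0, 0.025, 0, 0], [0, 0, 0.025, 0, 0], [0, 0, 0.025, 0, 0]],
  ],
)

```text
clock: 19.35
ee_pos: [0.5296, -0.1636, 0.1551]
tcp_rot: [3.142, -0.0, 1.052]
wrist_force: [-3.6, 0.0, 10.2]
finger_gap: 0.006
gripper_force: 5.0
```

Request:
drive_tool(
  moves=[
    [[0, 0, 0.02, 0, 0], [0, 0, 0.02, 0, 0]],
  ],
)

```text
clock: 19.55
ee_pos: [0.5296, -0.1636, 0.1547]
tcp_rot: [3.141, 0.0, 1.052]
wrist_force: [-5.2, 0.1, 12.5]
finger_gap: 0.007
gripper_force: 6.2
```

Request:
drive_tool(
  moves=[
    [[0, 0, 0.02, 0, 0]],
  ],
)

```text
clock: 19.65
ee_pos: [0.5295, -0.1637, 0.1543]
tcp_rot: [3.141, 0.0, 1.052]
wrist_force: [-5.4, 0.2, 13.6]
finger_gap: 0.0
gripper_force: 6.7
```

Request:
drive_tool(
  moves=[
    [[0, 0, 0.02, 0, 0], [0, 0, 0.02, 0, 0]],
  ],
)

```text
clock: 19.85
ee_pos: [0.5295, -0.1639, 0.1536]
tcp_rot: [3.141, 0.001, 1.052]
wrist_force: [-5.9, -0.8, 14.1]
finger_gap: 0.007
gripper_force: 6.7
```

Request:
drive_tool(
  moves=[
    [[0, 0, 0.02, 0, 0]],
  ],
)

```text
clock: 19.95
ee_pos: [0.5294, -0.164, 0.1532]
tcp_rot: [3.141, 0.001, 1.052]
wrist_force: [-5.7, -0.9, 12.6]
finger_gap: 0.005
gripper_force: 6.5
```

Request:
drive_tool(
  moves=[
    [[0, 0, 0.02, 0, 0], [0, 0, 0.02, 0, 0]],
  ],
)

```text
clock: 20.15
ee_pos: [0.5293, -0.1641, 0.1523]
tcp_rot: [3.141, 0.001, 1.052]
wrist_force: [-5.6, -2.4, 12.1]
finger_gap: 0.001
gripper_force: 6.3
```

```bash
python3 -c "
from h import *
st();cov()"
```

```text
t 20.15 u,v [-0.1819 -0.0005] z 0.1523 tip 0.1303 yaw 60.26 Fu,v [-4.8  3.7] Fz 12.1 gap 0.0008534997025462228 q [ 0.49  0.34 -0.37  1.93  0.15  0.9  -0.47]
top 2736 tilt -0.0024 z at press 0.1311 z hinge 0.1316
scene 1703 tilt 0.0016 z at press 0.1288 z hinge 0.1285
```

Request:
drive_tool(
  moves=[
    [[0, 0, 0.02, 0, 0], [0, 0, 0.015, 0, 0]],
  ],
)

```text
clock: 20.45
ee_pos: [0.5293, -0.1642, 0.1519]
tcp_rot: [3.141, 0.001, 1.052]
wrist_force: [-9.8, -1.9, 20.3]
finger_gap: 0.002
gripper_force: 10.0
```

Request:
drive_tool(
  moves=[
    [[0, 0, 0.02, 0, 0]],
  ],
)

```text
clock: 20.55
ee_pos: [0.5293, -0.1643, 0.1516]
tcp_rot: [3.141, 0.001, 1.052]
wrist_force: [-9.2, -3.0, 21.5]
finger_gap: 0.002
gripper_force: 10.9
```

The force rose to about 21 N with no further travel, so the cover is at its stop. I release and check that it stays shut.

Request:
drive_tool(
  moves=[
    [[0, 0, -0.1, 0, 0], [0, 0, -0.3, 0, 0], [0, 0, -1, 0, 0], [0, 0, -1, 0, 0], [0, 0, -1, 0, 0], [0, 0, -1, 0, 0], [0, 0, -1, 0, 0], [0, 0, -1, 0, 0], [0, 0, -1, 0, 0], [0, 0, 0, 0, 0]],
  ],
)

```text
clock: 21.55
ee_pos: [0.5307, -0.1635, 0.3014]
tcp_rot: [3.138, -0.001, 1.052]
wrist_force: [0.6, -0.5, -0.3]
finger_gap: 0.005
gripper_force: 0.0
```

```bash
python3 -c "
from h import *
st();cov()
w=ctrl.capture('wrist')['frame'];c=ctrl.capture('scene')['frame']
b=cv2.resize(c[120:280,190:350],(384,384),interpolation=cv2.INTER_CUBIC)
cv2.imwrite('pics/x3.png',np.hstack([b,w[:,50:466]])[...,::-1])"
```

```text
t 21.55 u,v [-0.1807 -0.0013] z 0.3014 tip 0.2794 yaw 60.3 Fu,v [-0.2 -0.8] Fz -0.3 gap 0.005263887689577363 q [ 0.51  0.19 -0.38  1.77  0.08  1.19 -0.41]
top 2719 tilt 0.0023 z at press 0.1314 z hinge 0.131
scene 2355 tilt -0.0006 z at press 0.1287 z hinge 0.1288
```

View pics/x3.png

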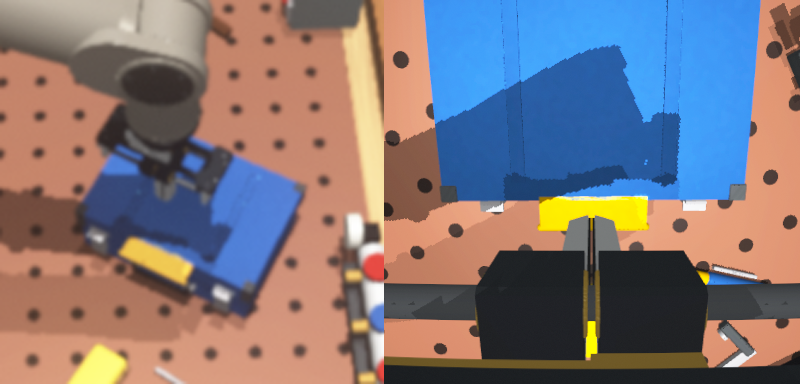

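The crop shows the cover flat and shut, with both catches symmetric at (493,207) and (693,205) in the wrist view and the hand clear. Cover height hasn't changed since the press.

```bash
python3 -c "
from h import *
print(ctrl.sign_off())"
```

```text
the job is handed in; nothing more can be done
None
```

The case is shut: I bore the cover down at the lip with an unclamped hand and pressed it at up to about 24 N until it stopped. It stayed flat after release, with both catches looking level in the picture (their snap was not measured directly), and the job was handed in at about 22 s.

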